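# Check the charge of a drinks-system accumulator with a stick gauge

## Task

Take the stick pressure gauge out of its black dock and press it upright and gently, fully home, onto the valve pin on top of the yellow accumulator tank; hold it there for about two seconds so that the tank's pressure pushes the rod out. Then pull it straight off and stand it back upright in its dock, let go, with the rod still out so that the reading can be taken. Never lean hard on the valve (not more than 20 newtons), leave the rod's head alone, and do not disturb the other things on the bench.

Things in the scene. Friction and masses are not known exactly. Their poses are not given: they have to be found in the camera images.
- gauge_grip (a point): Middle of the red grip of the stick gauge (75 mm tall, 170 g), on its axis, 64 mm above the gauge's lower rim; z up along the gauge, x and y square to the flats. The grip is 22 by 22 mm, from 47 to 75 mm above the rim. Grip two opposite flats with the finger ends just over the flange: the rod's head on top rises by up to 28 mm between the fingers and needs free room there.
- gauge_flange (a point): Centre of the top of the gauge's aluminium flange, 34 mm across, 5 mm thick, 47 mm above the lower rim; the red grip stands on it. Below the flange is a 21 mm tube with an open bore of 13 mm.
- gauge_mouth (a point): Centre of the gauge's lower rim (nose not pushed in), on its axis; z up along the gauge. The nose sleeve is brass and flared: 32 mm outside, 25 mm inside at the rim, narrowing within 13 mm to the tube and its 13 mm bore.
- nose (a joint): How far the sprung nose sleeve is pushed into the gauge, m: 0 out, 0.003 stop. It starts to move at about 2 N and takes about 3 N more for each mm (about 11 N at the stop).
- rod (a joint): How far the gauge's rod is out, m: 0 in, 0.028 full. A friction brake of about 4 N holds it where it was pushed. Its foot, 10 mm across, lies 8 mm above the lower rim inside the bore when the rod is in. Seated on this tank it comes out 8 to 25 mm, depending on the unknown pressure.
- rod_head: Black head of the rod on top of the gauge, 12 mm across, 4 mm thick; origin at the centre of its underside. Not to be touched by the fingers.
- tank: Yellow accumulator tank, 130 mm across, fixed; origin centre of underside, z up. On its axis on top: boss, rubber seal, sprung valve pin. The pin sinks under load (2 to 4 N, rising 0.12 N per mm). The gauge is home when its rim rests on the seal with the nose pushed in well over 1 mm; the push is then the pin's 4 N plus the nose's. Past the nose's stop the force rises steeply.
- boss_top (a point): Centre of the top of the fixed brass boss (44 mm across), on the tank's axis, 128 mm above the bench. Above it stands the valve core, screwed to an unknown height: the top face of its black seal disc (38 mm across) lies 5 to 13 mm above this point. A steel pin, 9 mm across with a round end, stands upright out of the seal; its end is 34 mm above the seal's face.
- dock: Black plastic dock block, 90 by 90 by 30 mm, fixed; origin at the centre of its underside, z up. In the middle of its top a round hole, 37 mm across, 20 mm deep (floor 10 mm above the bench), in which the gauge's nose stands.
- dust_cap_center (a point): Bystander: black valve cap, 26 mm across, 18 mm tall; this is its centre.
- wrench: Bystander: steel wrench, 170 mm long, lying flat.
- cleaner: Bystander: white cleaner bottle, 68 mm across, 190 mm tall; origin under it.
- washer_jar: Bystander: glass jar, 64 mm across, 85 mm tall; origin under it.
- tape: Bystander: blue roll of tape, 90 mm across, 24 mm tall; origin under it.
- mug: Bystander: white mug, 80 mm across, 90 mm tall; origin under it.
- parts_tray: Bystander: grey open tray, 140 by 100 by 30 mm; origin under it.
Not all that is in view belongs to the job. Of the things that look like the dock, the larger one is meant. Of the things that look like the part that bears gauge_grip, the smaller one is meant.

How it is judged:
By the outcome, as a careful person would: the job done as asked, in the order asked, and still so for the second after the job is handed in, with the robot touching nothing.
It also fails if it takes over 66 s, if anything falls off the work surface, if the arm or the gripper's body presses on something with over 40 N, if the wrist force passes 120 N, or if a joint passes its speed limit or range.

## Robot

A 6-joint arm with a two-finger parallel gripper is mounted at the origin on the work surface. World frame = base frame: x ahead of the robot, y to its left, z up, the work surface at z = 0. Lengths are in mm, angles in rad, forces in N, time in s.
With the tool pointing down it reaches from about 400 to 925 mm from the base axis. Payload 12.5 kg.
Tool frame: the origin (TCP) lies at the very end of the fingers, on their centre line; the grasp point (between the pads) lies 19 mm behind it; z points along the fingers, x is the direction in which the jaws open and shut, and the axes are right-handed (so a half turn about z gives the same grasp; the last joint's range is limited). The gripper opens to 95 mm and grips with 3 to 60 N. Pads are 20 mm wide; open, the fingers measure 119 mm over their backs; the gripper's body (75 mm by 180 mm) begins 59 mm behind the grasp point.
Start: joints at [1.022, 0.491, 1.559, -0, 1.092, -0.106], TCP at [267.781, 564.748, 214.661] pointing down, gripper open.
Joint ranges: [-3.1, 3.1], [-0.84, 2.19], [0.05, 2.79], [-1.13, 4.28], [0.06, 2.93], [-2.69, 2.69]. Speed limits (rad/s): [2.22, 2.22, 2.79, 3.14, 3.14, 3.14].

## Interface

Orientations are given as [roll, pitch, yaw] about the fixed x, y, z axes, in that order (R = Rz(yaw) Ry(pitch) Rx(roll)).
In Python, from cell import env gives the robot as it stands.
- The arm moves only by the tool arm_command, never from a script. Its argument "motion" is one flat list of numbers, 7 for each row, row after row: the opening, from -1 (shut) to 1 (fully open), then the shift along the tool's x, y, z in mm, then the turn, a rotation vector about the tool's x, y, z in degrees. In form: [fingers, dx, dy, dz, rx, ry, rz, fingers, dx, dy, dz, rx, ry, rz, ...]. A call has 1 to 20 rows; each row is the pose to reach, as a shift and turn from the pose commanded when the call began, along the tool's axes at that moment; what a row does not reach only later rows make up. A row lasts 1/10 s, in which the tool goes at most 50 mm and 8.59 degrees, less where a joint would pass 70% of its speed; a pose out of reach is approached as far as the arm can. A call with a gripper value outside its range is refused whole. The fingers move at their own pace and stop on an object; the grip force is fixed at half the most. Time passes only in rows, so rows that repeat a pose let the fingers close. It gives the time, the measured TCP pose, the force and the opening at its end, in the units of the state.
- env.state(): the state, without advancing time (a new reading comes with each control period).
- env.read_camera(name): name is "scene" or "top" or "wrist"; returns (picture, depth): 420x560x3 uint8, red, green, blue; 420x560 float32, mm along the optical axis (not along the pixel's ray), 0 where there is no reading.
- env.calibration(name): a dict with "fx", "fy", "cx", "cy" (pixels), "cam_to_world" (4x4, takes a point from camera to world coordinates). Camera axes: x right, y down, z forward; pixel columns grow to the right and rows downward; lengths in mm; the calibration is good to about 2 mm. A picture is of the moment at which its call begins: read the wrist's pose just before it. calibration takes no time and is no camera call; for the wrist camera it gives the pose at the moment of the call.
- env.job_done(): hands the job in, once; it reports no verdict.
Trained networks look in the newest picture that a camera, given by its name, has taken for a name from the list of things; names that differ only in an ending like _2 or _b are one class to them, and where a whole thing is asked for, a point or a joint stands for the part that bears it (a point fixed in the world has none). Each returns a list of dicts, best first, with "confidence" (0 to 1); they miss things now and then, are a little off and sometimes report something else, mostly with a low value. They report only what shows in the picture. A call takes as long as a camera call. They do not tell look-alikes from the thing itself.
- env.recognise(camera, label): "location" ([column, row] in pixels, amid what is visible of it).
- env.silhouettes(camera, label): "region" (420x560 bool, what is visible of it) and "location" ([column, row] in pixels, amid what is visible of it).
- env.spot_point(camera, label): "location" ([column, row] in pixels: a listed point, or the origin of a listed thing).
The state is a dict: "t": time; "joints": joint angles; "qvel": joint speeds; "tau": joint torques, N m; "eef_pos": TCP position; "tcp_rot": TCP orientation; "ft_force": force on the tool from outside, world axes, zero at the start; "moment": the same for the moment, N m; "opening": opening from 0.0 (shut) to 1.0 (fully open).
Only numpy, scipy, OpenCV 4.12 (cv2) and the standard library are available. Lean on these libraries where they do the work, as an engineer would, in place of code of your own. Each camera call takes 0.05 s, during which the arm holds its last target.

## Working session

There is one attempt and no reset: what is moved stays moved. The work goes in short steps, Python scripts to look and compute and a tool call to move; the robot and the scene stay as the last step left them, time stands still between calls to the robot, and variables do not carry over. Pictures are saved under pics/ and viewed, and the job is handed in when it is done.

Besides the shell and the picture viewer there is one more tool, called as a command line: name --argument value ..., lists and objects as JSON in quotes. arm_command: Moves the arm, as the interface text tells. Its arguments: {"type":"object","properties":{"motion":{"type":"array","items":{"type":"number"}}},"required":["motion"]}

```bash
mkdir -p pics; ls; cat > h.py <<'E'
import numpy as np,cv2
from cell import env
def pic(name,fn):
    im,d=env.read_camera(name); cv2.imwrite('pics/'+fn,im[:,:,::-1]); np.savez('pics/'+fn+'.npz',im=im,d=d,T=np.array(env.calibration(name)['cam_to_world']));return im,d
def w(name,px,depth,c=None):
    c=c or env.calibration(name); u,v=px
    p=np.array([(u-c['cx'])/c['fx']*depth,(v-c['cy'])/c['fy']*depth,depth,1]); return (np.array(c['cam_to_world'])@p)[:3]
def cloud(name,d):
    c=env.calibration(name); v,u=np.mgrid[0:d.shape[0],0:d.shape[1]]
    P=np.stack([(u-c['cx'])/c['fx']*d,(v-c['cy'])/c['fy']*d,d,np.ones_like(d)],-1)
    P=(P@np.array(c['cam_to_world']).T)[...,:3]; P[d==0]=np.nan; return P
E
python3 - <<'E'
from h import *
print(env.state())
for n in ['scene','top','wrist']:
    im,d=pic(n,n+'1.png')
    P=cloud(n,d)
    for l in ['gauge_grip','gauge_flange','rod_head','tank','boss_top','dock']:
        r=env.spot_point(n,l)
        for q in r[:3]:
            u,v=q['location'];ui=int(np.clip(round(u),0,559));vi=int(np.clip(round(v),0,419))
            print(n,l,round(q['confidence'],2),np.round([u,v]),np.round(P[vi,ui]))
print(env.state()['t'])
E
```

```text
pics
{'t': 0.0, 'joints': array([ 1.02237100e+00,  4.91539259e-01,  1.55945336e+00, -2.07806524e-05,
        1.09167934e+00, -1.05590532e-01]), 'qvel': array([ 0.00063536, -0.00197257,  0.00315306, -0.00110641,  0.00079803,
        0.00213017]), 'tau': array([-9.07919621e-04, -6.12640929e+01, -2.58183843e+01,  6.92315586e-02,
        4.81304736e-02, -1.28253923e-04]), 'eef_pos': array([267.66626171, 564.51592082, 214.07300802]), 'tcp_rot': array([-3.14149723e+00,  1.07524452e-03,  1.12797118e+00]), 'ft_force': array([ 0.31829815, -0.06653951,  0.74373301]), 'moment': array([-0.01025157, -0.04630983,  0.02622819]), 'opening': 1.0022033302906526}
scene gauge_grip 0.7 [353. 225.] [534. 184.  82.]
scene gauge_grip 0.68 [372. 260.] [651. 243.  93.]
scene gauge_grip 0.37 [355. 228.] [533. 190.  71.]
scene gauge_flange 0.92 [371. 268.] [657. 244.  69.]
scene gauge_flange 0.66 [354. 229.] [538. 188.  71.]
scene gauge_flange 0.22 [232. 229.] [ 611. -128.   77.]
scene rod_head 0.37 [375. 255.] [642. 248. 104.]
scene rod_head 0.32 [354. 240.] [535. 192.  24.]
scene tank 0.57 [231. 230.] [ 612. -131.   74.]
scene boss_top 0.62 [229. 200.] [ 565. -145.  137.]
scene dock 0.9 [402. 241.] [498. 322.   9.]
scene dock 0.56 [349. 241.] [545. 179.  28.]
top gauge_grip 0.62 [218. 201.] [526. 191.  88.]
top gauge_grip 0.62 [197. 158.] [642. 249. 102.]
top gauge_flange 0.78 [199. 160.] [638. 244.  98.]
top gauge_flange 0.68 [216. 201.] [526. 197.  84.]
top gauge_flange 0.63 [404. 152.] [ 670. -330.   61.]
top rod_head 0.38 [200. 156.] [648. 241. 102.]
top tank 0.93 [342. 196.] [ 535. -144.  114.]
top boss_top 0.56 [348. 188.] [ 551. -156.  143.]
top dock 0.9 [224. 205.] [517. 177.  72.]
top dock 0.69 [176. 214.] [499. 326.   9.]
top dock 0.23 [123. 208.] [518. 485.   2.]
1.05
```

View pics/scene1.png

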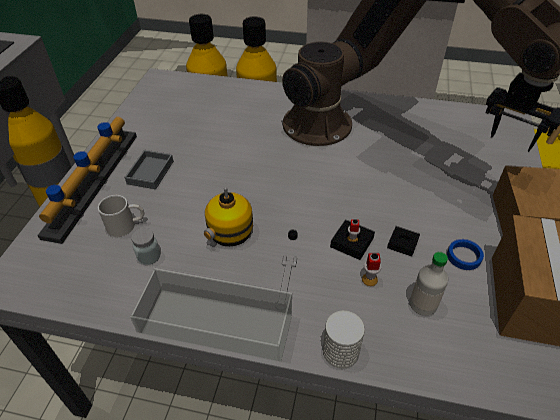

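View pics/top1.png

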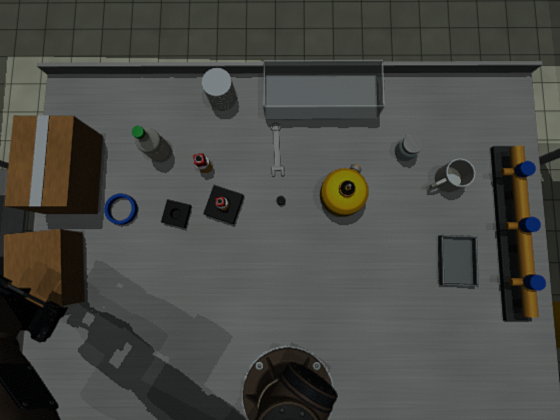

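View pics/wrist1.png

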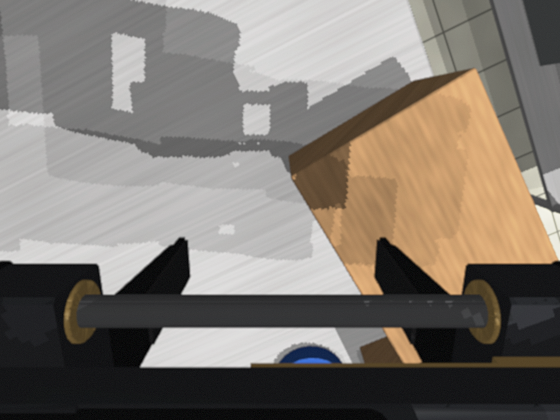

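The gauge stands in the larger dock (top picture, 223,203). The smaller dock at (176,214) and the larger gauge at (201,160) are decoys. I'll refine the positions from depth.

```bash
python3 - <<'E'
from h import *
z=np.load('pics/top1.png.npz'); P=cloud('top',z['d']); im=z['im'].astype(int)
q=np.load('pics/scene1.png.npz'); Q=cloud('scene',q['d']); iq=q['im'].astype(int)
for nm,P,im in (('top',P,im),('scene',Q,iq)):
    X,Y,Z=P[...,0],P[...,1],P[...,2]
    def st(m): return m.sum(),np.round(np.nanmedian(P[m],0),1),np.round(np.nanmin(P[m],0)),np.round(np.nanmax(P[m],0))
    near=(abs(X-525)<75)&(abs(Y-187)<75)
    m=near&(Z>20)&(Z<42); print(nm,'docktop',st(m))
    r=cv2.minAreaRect(P[m][:,:2].astype(np.float32)); print(r)
    m=near&(Z>60)&(im[...,0]>1.6*im[...,1]);print('red',st(m))
    m=near&(Z>78);print('top',st(m))
    near=(abs(X-550)<100)&(abs(Y+145)<100)
    m=near&(Z>130)&(Z<150);print('boss',st(m))
    m=near&(Z>160);print('pin',st(m) if m.any() else 0)
    m=near&(Z>30)&(Z<115);(c,r_)=cv2.minEnclosingCircle(P[m][:,:2].astype(np.float32));print('tank',c,r_)
s=env.state(); c=env.calibration('wrist'); from scipy.spatial.transform import Rotation as R
T=np.eye(4);T[:3,:3]=R.from_euler('xyz',s['tcp_rot']).as_matrix();T[:3,3]=s['eef_pos']
print(np.round(np.linalg.inv(T)@np.array(c['cam_to_world']),3),c['fx'],c['cx'],c['cy'])
c=cv2.imread('pics/top1.png')[170:240,150:250];cv2.imwrite('pics/c1.png',cv2.resize(c,None,fx=7,fy=7,interpolation=2))
E
```

```text
top docktop (np.int64(843), array([525.3, 183.8,  30.1]), array([471., 129.,  20.]), array([581., 243.,  36.]))
((527.6544189453125, 186.82662963867188), (91.58206176757812, 90.53113555908203), 71.57498931884766)
red (np.int64(47), array([523.6, 183.1,  84.1]), array([515., 175.,  61.]), array([538., 198.,  90.]))
top (np.int64(70), array([525.7, 185.9,  85.5]), array([515., 175.,  79.]), array([538., 198.,  96.]))
boss (np.int64(157), array([ 553. , -154.5,  136.4]), array([ 535., -177.,  130.]), array([ 574., -137.,  145.]))
pin (np.int64(11), array([ 553.9, -154.8,  169.2]), array([ 552., -160.,  165.]), array([ 557., -153.,  172.]))
tank (565.227294921875, -161.2145538330078) 76.06181335449219
scene docktop (np.int64(775), array([536.5, 187.8,  30.8]), array([471., 131.,  20.]), array([583., 243.,  41.]))
((524.501220703125, 186.50424194335938), (91.3182373046875, 95.98930358886719), 71.60016632080078)
red (np.int64(81), array([534.6, 186.5,  78. ]), array([513., 175.,  61.]), array([540., 198.,  91.]))
top (np.int64(65), array([529. , 186.7,  86.1]), array([513., 176.,  78.]), array([540., 197.,  93.]))
boss (np.int64(134), array([ 557.9, -153.1,  136.9]), array([ 535., -175.,  130.]), array([ 578., -136.,  150.]))
pin (np.int64(13), array([ 556.7, -155.9,  170.1]), array([ 553., -159.,  161.]), array([ 560., -152.,  172.]))
tank (570.9231567382812, -155.4596405029297) 73.17050170898438
[[ 1.00000e+00 -1.00000e-03 -0.00000e+00 -4.16000e-01]
 [ 1.00000e-03  9.64000e-01  2.65000e-01 -7.50110e+01]
 [-0.00000e+00 -2.65000e-01  9.64000e-01 -1.68659e+02]
 [ 0.00000e+00  0.00000e+00  0.00000e+00  1.00000e+00]] 359.26481122579884 281.86017314945644 205.8746906485948
```

View pics/c1.png

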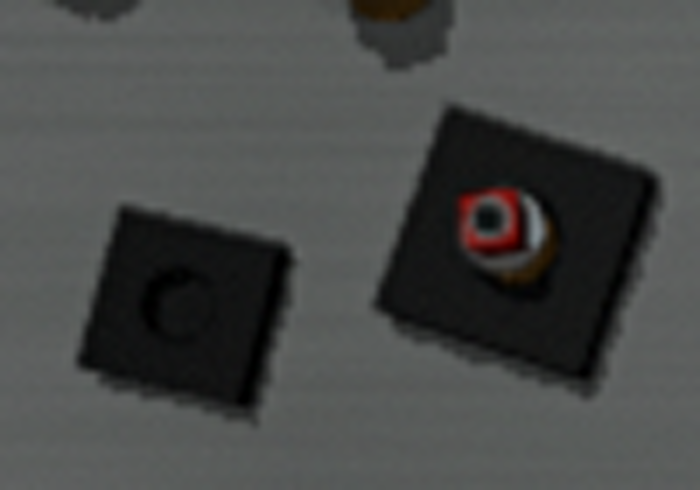

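```bash
cat >> h.py <<'E'
from scipy.spatial.transform import Rotation as Ro
def plan(x,y,z,yaw=None):
    s=env.state(); R0=Ro.from_euler('xyz',s['tcp_rot'])
    d=R0.inv().apply(np.array([x,y,z])-s['eef_pos'])
    yaw=s['tcp_rot'][2] if yaw is None else yaw
    R1=Ro.from_euler('xyz',[np.pi,0,yaw]); rv=(R0.inv()*R1).as_rotvec(degrees=True)
    print('t',round(s['t'],2),'eef',np.round(s['eef_pos'],2),'rpy',np.round(np.degrees(s['tcp_rot']),2),'F',np.round(s['ft_force'],1),'open',round(s['opening'],3),'\nmove',np.round(d,1),np.round(rv,2))
E
python3 - <<'E'
from h import *
plan(527,187,214)
E
```

```text
t 1.05 eef [267.77 564.75 214.68] rpy [-1.800e+02 -1.000e-02  6.463e+01] F [ 0.7  0.4 -0.5] open 1.003 
move [-230.2  396.1    0.7] [-0.   -0.01  0.  ]
```

arm_command --motion '[1, -230, 396, 0, 0, 0, 0, 1, -230, 396, 0, 0, 0, 0, 1, -230, 396, 0, 0, 0, 0, 1, -230, 396, 0, 0, 0, 0, 1, -230, 396, 0, 0, 0, 0, 1, -230, 396, 0, 0, 0, 0, 1, -230, 396, 0, 0, 0, 0, 1, -230, 396, 0, 0, 0, 0, 1, -230, 396, 0, 0, 0, 0, 1, -230, 396, 0, 0, 0, 0, 1, -230, 396, 0, 0, 0, 0, 1, -230, 396, 0, 0, 0, 0]'

```text
t: 2.25
eef_pos: [526.4, 187.9, 214.6]
tcp_rot: [-3.141, -0.0, 1.128]
ft_force: [-0.2, -1.0, 0.0]
opening: 0.998
```

```bash
python3 - <<'E'
from h import *
im,d=pic('wrist','w2.png'); plan(527,187,214)
E
```

```text
t 2.3 eef [526.27 188.37 214.67] rpy [-1.7998e+02 -1.0000e-02  6.4690e+01] F [0.6 0.1 0.1] open 1.003 
move [-0.9  1.3  0.7] [-0.02 -0.01  0.  ]
```

View pics/w2.png

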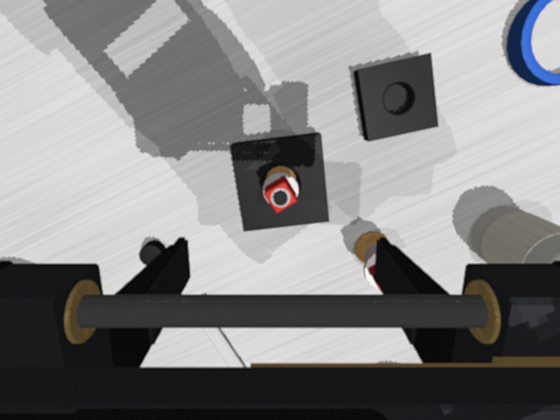

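```bash
python3 - <<'E'
from h import *
z=np.load('pics/w2.png.npz'); im=z['im'].astype(int); P=cloud('wrist',z['d'])
X,Y,Z=np.moveaxis(P,-1,0)
near=(np.hypot(X-527,Y-187)<30)
for nm,m in (('grip top',near&(Z>81)&(Z<88)),('head',near&(Z>87.0)&(Z<95)),('flange',near&(Z>53)&(Z<60)),('sleeve',near&(Z>11)&(Z<25)&(im[...,0]>1.3*im[...,2]))):
    p=P[m]; print(nm,m.sum(),np.round(np.median(p,0),1),np.round(p.min(0),1),np.round(p.max(0),1))
m=near&(Z>79)
r=cv2.minAreaRect(P[m][:,:2].astype(np.float32));print(r)
(c,rr)=cv2.minEnclosingCircle(P[near&(Z>53)&(Z<59)][:,:2].astype(np.float32));print('flange circ',c,rr)
m=(np.hypot(X-527,Y-187)<75)&(Z>24)&(Z<36);print('dock',cv2.minAreaRect(P[m][:,:2].astype(np.float32)))
c=im[120:240,220:340].astype(np.uint8)[:,:,::-1];cv2.imwrite('pics/c2.png',cv2.resize(c,None,fx=5,fy=5,interpolation=2))
E
```

```text
grip top 536 [523.1 187.3  83.8] [512.8 174.9  81.1] [536.3 198.3  88. ]
head 146 [524.4 186.6  88.2] [518.7 180.8  87. ] [530.5 192.5  89.7]
flange 293 [514.7 193.4  55.7] [508.  169.9  53. ] [536.9 203.2  59.9]
sleeve 146 [513.1 192.4  14.9] [509.  174.9  11. ] [527.5 202.3  21.6]
((519.7218017578125, 193.74893188476562), (36.81683349609375, 41.59518814086914), 69.98296356201172)
flange circ (524.38330078125, 186.61875915527344) 16.791540145874023
dock ((525.0120239257812, 186.48101806640625), (90.15472412109375, 90.54368591308594), 71.56373596191406)
```

View pics/c2.png

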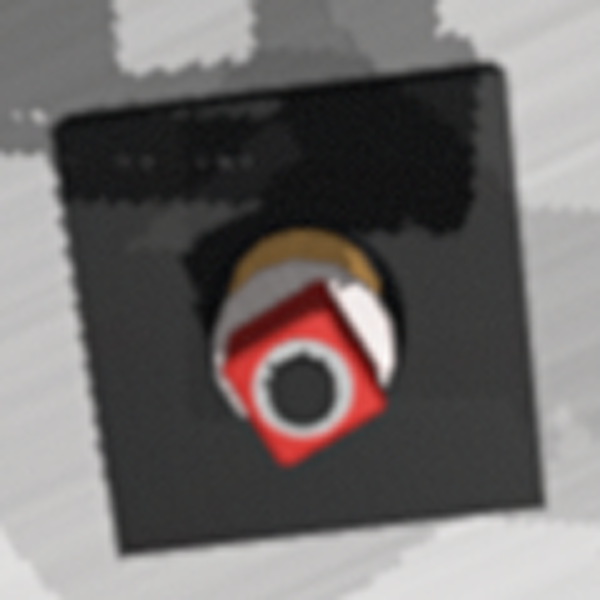

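```bash
python3 - <<'E'
from h import *
z=np.load('pics/w2.png.npz'); im=z['im'].astype(int); P=cloud('wrist',z['d'])
X,Y,Z=np.moveaxis(P,-1,0)
near=(np.hypot(X-524.5,Y-186.7)<20)
m=near&(im[...,0]>175)&(im[...,1]<130)&(Z>80)
c=env.calibration('wrist');T=np.array(c['cam_to_world'])
v,u=np.nonzero(m); ray=np.stack([(u-c['cx'])/c['fx'],(v-c['cy'])/c['fy'],np.ones(len(u))],1)@T[:3,:3].T
o=T[:3,3]; pts=o+ray*((85-o[2])/ray[:,2])[:,None]
print(m.sum(),cv2.minAreaRect(pts[:,:2].astype(np.float32)))
plan(524.5,186.7,150)
# clearance survey in dock neighbourhood
N=(Z>60)&(np.hypot(X-524,Y-187)<130)&(np.hypot(X-524,Y-187)>25); print(N.sum(), np.round(P[N][::200]))
E
```

```text
217 ((524.6763916015625, 186.76710510253906), (19.999595642089844, 20.476852416992188), 6.700980186462402)
t 2.3 eef [526.27 188.37 214.67] rpy [-1.7998e+02 -1.0000e-02  6.4690e+01] F [0.6 0.1 0.1] open 1.003 
move [-2.3 -0.9 64.7] [-0.02 -0.01  0.  ]
68560 [[493. 146. 213.]
 [493. 147. 225.]
 [537. 236. 226.]
 ...
 [522. 236. 334.]
 [494. 182. 336.]
 [512. 216. 335.]]
```

```bash
python3 - <<'E'
from h import *
plan(524.6,186.75,130,np.radians(6.7))
E
```

```text
t 2.3 eef [526.27 188.37 214.67] rpy [-1.7998e+02 -1.0000e-02  6.4690e+01] F [0.6 0.1 0.1] open 1.003 
move [-2.2 -0.8 84.7] [-2.000e-02  0.000e+00  5.799e+01]
```

arm_command --motion '[1, -2, -1, 75, 0, 0, 58, 1, -2, -1, 75, 0, 0, 58, 1, -2, -1, 75, 0, 0, 58, 1, -2, -1, 75, 0, 0, 58, 1, -2, -1, 75, 0, 0, 58, 1, -2, -1, 75, 0, 0, 58, 1, -2, -1, 75, 0, 0, 58, 1, -2, -1, 75, 0, 0, 58, 1, -2, -1, 75, 0, 0, 58, 1, -2, -1, 75, 0, 0, 58, 1, -2, -1, 75, 0, 0, 58]'

```text
t: 3.4
eef_pos: [525.1, 186.2, 139.7]
tcp_rot: [-3.142, -0.0, 0.118]
ft_force: [-0.0, -0.1, 0.4]
opening: 1.002
```

```bash
python3 - <<'E'
from h import *
im,d=pic('wrist','w3.png'); plan(524.6,186.75,59.5,np.radians(6.7))
im=im.astype(int);P=cloud('wrist',d);X,Y,Z=np.moveaxis(P,-1,0)
near=(np.hypot(X-524.5,Y-186.7)<22)
c=env.calibration('wrist');T=np.array(c['cam_to_world'])
m=near&(im[...,0]>175)&(im[...,1]<130)&(Z>80)&(Z<95)
if m.sum()>20:
    v,u=np.nonzero(m); ray=np.stack([(u-c['cx'])/c['fx'],(v-c['cy'])/c['fy'],np.ones(len(u))],1)@T[:3,:3].T
    o=T[:3,3]; pts=o+ray*((85-o[2])/ray[:,2])[:,None]
    print(m.sum(),cv2.minAreaRect(pts[:,:2].astype(np.float32)))
m=near&(Z>52)&(Z<60);print(m.sum(),np.median(Z[m]),cv2.minEnclosingCircle(P[m][:,:2].astype(np.float32)))
E
```

```text
t 3.45 eef [525.19 186.05 139.66] rpy [-180.     -0.      6.71] F [0.2 0.3 0.4] open 0.996 
move [-0.5 -0.8 80.2] [-0.   -0.    0.01]
140 ((523.8522338867188, 183.8677215576172), (16.51043128967285, 13.836278915405273), 6.640790939331055)
530 55.45773850040656 ((525.0405883789062, 186.6075439453125), 16.97561264038086)
```

View pics/w3.png

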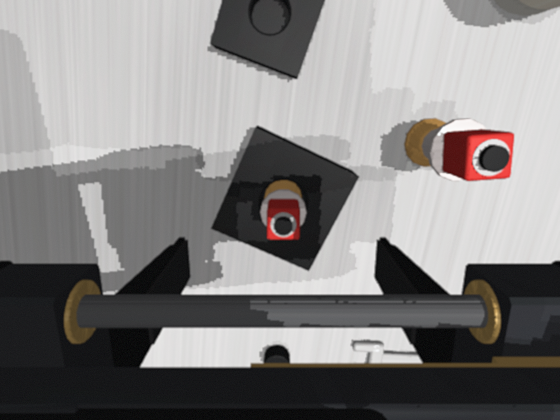

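The gauge (283,215) is square to the jaws, centred between the fingers and clear of the decoy at (480,155). Next: descend and grip.

arm_command --motion '[1, 0, -0.6, 30, 0, 0, 0, 1, 0, -0.6, 60, 0, 0, 0, 1, 0, -0.6, 75, 0, 0, 0, 1, 0, -0.6, 80, 0, 0, 0, 1, 0, -0.6, 80, 0, 0, 0, 0, 0, -0.6, 80, 0, 0, 0, -0.3, 0, -0.6, 80, 0, 0, 0, -0.6, 0, -0.6, 80, 0, 0, 0, -1, 0, -0.6, 80, 0, 0, 0, -1, 0, -0.6, 80, 0, 0, 0, -1, 0, -0.6, 80, 0, 0, 0, -1, 0, -0.6, 80, 0, 0, 0]'

```text
t: 4.65
eef_pos: [525.2, 186.5, 59.7]
tcp_rot: [-3.142, -0.0, 0.116]
ft_force: [0.2, 0.1, -0.2]
opening: 0.467
```

```bash
python3 - <<'E'
from h import *
im,d=pic('wrist','w4.png'); plan(525,186.7,140)
E
```

```text
t 4.7 eef [525.2  186.48  59.62] rpy [-180.      0.      6.63] F [0.3 0.3 0.4] open 0.425 
move [ -0.2  -0.2 -80.4] [-0.  0. -0.]
```

View pics/w4.png

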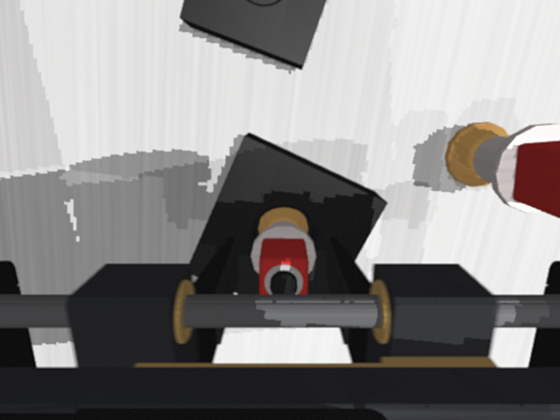

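Still closing, and well centred.

arm_command --motion '[-1, 0, 0, 0, 0, 0, 0, -1, 0, 0, 0, 0, 0, 0, -1, 0, 0, 0, 0, 0, 0, -1, 0, 0, 0, 0, 0, 0, -1, 0, 0, 0, 0, 0, 0, -1, 0, 0, 0, 0, 0, 0, -1, 0, 0, 0, 0, 0, 0, -1, 0, 0, 0, 0, 0, 0]'

```text
t: 5.5
eef_pos: [525.2, 186.5, 59.6]
tcp_rot: [-3.142, -0.0, 0.116]
ft_force: [0.4, -0.6, -0.5]
opening: 0.235
```

arm_command --motion '[-1, 0, 0, -5, 0, 0, 0, -1, 0, 0, -20, 0, 0, 0, -1, 0, 0, -50, 0, 0, 0, -1, 0, 0, -90, 0, 0, 0, -1, 0, 0, -130, 0, 0, 0, -1, 0, 0, -170, 0, 0, 0, -1, 0, 0, -195, 0, 0, 0, -1, 0, 0, -200, 0, 0, 0, -1, 0, 0, -200, 0, 0, 0]'

```text
t: 6.4
eef_pos: [525.0, 186.4, 259.7]
tcp_rot: [-3.141, -0.001, 0.116]
ft_force: [-0.1, 0.1, -2.5]
opening: 0.229
```

```bash
python3 - <<'E'
from h import *
im,d=pic('scene','s5.png'); plan(555,-130,260)
cv2.imwrite('pics/c5.png',cv2.resize(im[100:280,180:460,::-1],None,fx=2.8,fy=2.8,interpolation=2))
# other obstacles on the path
P=cloud('scene',np.load('pics/scene1.png.npz')['d']);X,Y,Z=np.moveaxis(P,-1,0)
m=(X>430)&(X<680)&(Y>-250)&(Y<300);print(np.nanmax(Z[m]))
E
```

```text
t 6.45 eef [524.67 186.34 258.57] rpy [1.80e+02 8.00e-02 6.63e+00] F [-0.5 -0.3 -2.9] open 0.227 
move [ -6.4 317.7  -1.4] [0.   0.08 0.  ]
171.7958511856192
```

View pics/c5.png

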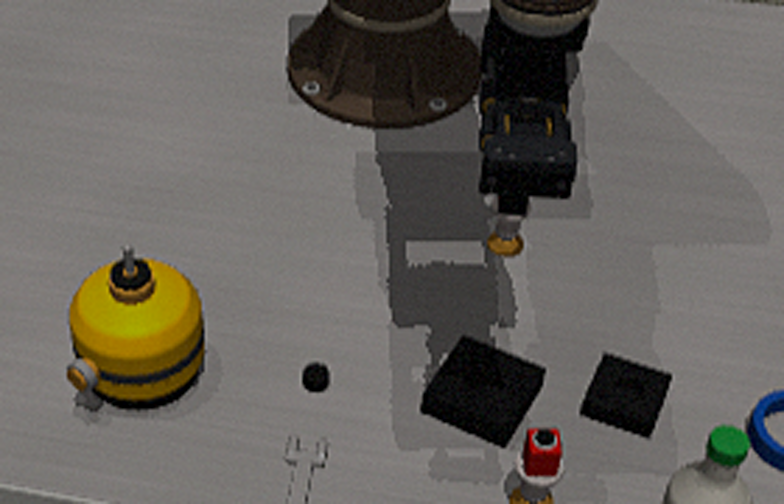

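arm_command --motion '[-1, -4, 50, -5, 0, 0, 0, -1, -4, 100, -5, 0, 0, 0, -1, -4, 150, -5, 0, 0, 0, -1, -4, 195, -5, 0, 0, 0, -1, -4, 235, -5, 0, 0, 0, -1, -4, 265, -5, 0, 0, 0, -1, -4, 285, -5, 0, 0, 0, -1, -4, 292, -5, 0, 0, 0, -1, -4, 292, -5, 0, 0, 0, -1, -4, 292, -5, 0, 0, 0, -1, -4, 292, -5, 0, 0, 0]'

```text
t: 7.55
eef_pos: [554.8, -102.9, 264.4]
tcp_rot: [-3.141, 0.0, 0.117]
ft_force: [0.3, -0.1, -1.4]
opening: 0.233
```

```bash
python3 - <<'E'
from h import *
im,d=pic('wrist','w6.png'); plan(555,-155,260)
im=im.astype(int);P=cloud('wrist',d);X,Y,Z=np.moveaxis(P,-1,0)
near=(np.hypot(X-555,Y+155)<30)
for lo,hi in ((124,131),(132,145),(145,160),(160,166),(166,176)):
    m=near&(Z>lo)&(Z<hi)
    if m.sum()>3: print(lo,hi,m.sum(),np.round(np.median(P[m],0),1),np.round(P[m].min(0),1),np.round(P[m].max(0),1),[np.round(q,1) for q in cv2.minEnclosingCircle(P[m][:,:2].astype(np.float32))])
m=near&(Z>132)&(Z<145);print(np.histogram(Z[m],bins=np.arange(132,146)))
T0=Ro.from_euler('xyz',env.state()['tcp_rot']);q=T0.inv().apply((P-env.state()['eef_pos']).reshape(-1,3)).reshape(P.shape)
np.save('pics/q6.npy',q)
E
```

```text
t 7.6 eef [ 554.9  -102.96  264.54] rpy [-179.99    0.      6.7 ] F [ 0.5 -0.3 -1.3] open 0.232 
move [-6.  51.7  4.5] [-0.01  0.   -0.  ]
(array([0, 0, 0, 0, 0, 0, 0, 0, 0, 0, 0, 0, 0]), array([132, 133, 134, 135, 136, 137, 138, 139, 140, 141, 142, 143, 144,
       145]))
```

View pics/w6.png

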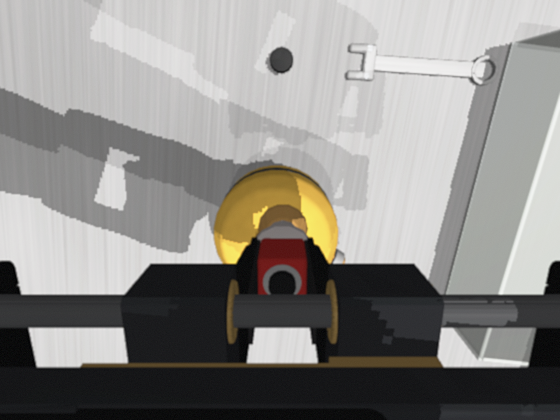

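arm_command --motion '[-1, -12, 45, 0, 0, 0, 0, -1, -12, 85, 0, 0, 0, 0, -1, -12, 102, 0, 0, 0, 0, -1, -12, 102, 0, 0, 0, 0, -1, -12, 102, 0, 0, 0, 0, -1, -12, 102, 0, 0, 0, 0]'

```text
t: 8.2
eef_pos: [554.8, -205.4, 264.7]
tcp_rot: [-3.141, 0.0, 0.117]
ft_force: [0.3, 0.0, -1.0]
opening: 0.225
```

```bash
python3 - <<'E'
from h import *
im,d=pic('wrist','w7.png'); plan(555,-155,260)
im=im.astype(int);P=cloud('wrist',d);X,Y,Z=np.moveaxis(P,-1,0)
near=(np.hypot(X-555,Y+155)<30)
for lo,hi in ((124,131),(132,145),(145,160),(160,166),(166,176)):
    m=near&(Z>lo)&(Z<hi)
    if m.sum()>3: print(lo,hi,m.sum(),np.round(np.median(P[m],0),1),np.round(P[m].min(0),1),np.round(P[m].max(0),1),[np.round(q,1) for q in cv2.minEnclosingCircle(P[m][:,:2].astype(np.float32))])
m=near&(Z>126)&(Z<145);print(np.histogram(Z[m],bins=np.arange(126,146)))
np.savez('pics/P7.npz',P=P)
E
```

```text
t 8.25 eef [ 554.84 -205.41  264.77] rpy [-1.7999e+02 -1.0000e-02  6.7100e+00] F [ 0.4  0.4 -1.5] open 0.233 
move [  6.  -50.    4.8] [-0.01 -0.01  0.  ]
124 131 395 [ 552.2 -149.3  126.2] [ 532.1 -178.3  124. ] [ 575.4 -135.   130.8] [array([ 553.6, -156.6]), np.float64(21.9)]
132 145 1549 [ 553.1 -155.5  134.7] [ 534.7 -175.3  132.4] [ 572.3 -137.8  144.5] [array([ 553.6, -156.7]), np.float64(19.1)]
145 160 16 [ 551.6 -152.8  152.1] [ 549.2 -155.4  146.5] [ 557.  -152.1  159.6] [array([ 553.1, -154.6]), np.float64(4.0)]
160 166 22 [ 553.1 -153.8  164.7] [ 549.2 -160.8  160.4] [ 557.7 -152.1  165.9] [array([ 553.5, -156.6]), np.float64(4.5)]
166 176 100 [ 553.5 -156.4  167.7] [ 549.4 -160.5  166. ] [ 557.6 -152.3  169.9] [array([ 553.5, -156.5]), np.float64(4.3)]
(array([179,  61,   3,   0,   3,   0,  15, 247, 767, 446,  61,   5,   2,
         1,   0,   0,   4,   0,   1]), array([126, 127, 128, 129, 130, 131, 132, 133, 134, 135, 136, 137, 138,
       139, 140, 141, 142, 143, 144, 145]))
```

View pics/w7.png

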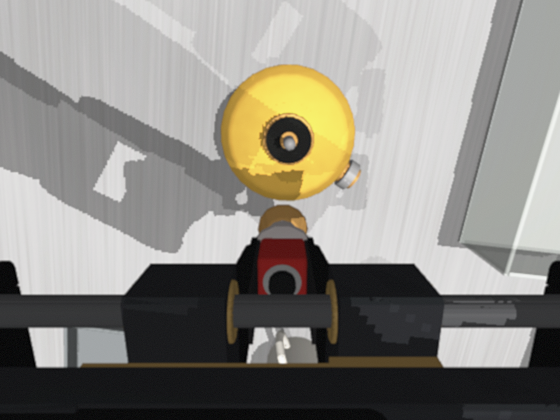

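arm_command --motion '[-1, 4.5, -30, 0, 0, 0, 0, -1, 4.5, -48.4, 10, 0, 0, 0, -1, 4.5, -48.4, 24, 0, 0, 0, -1, 4.5, -48.4, 24, 0, 0, 0, -1, 4.5, -48.4, 24, 0, 0, 0, -1, 4.5, -48.4, 24, 0, 0, 0, -1, 4.5, -48.4, 24, 0, 0, 0]'

```text
t: 8.95
eef_pos: [553.9, -158.4, 241.2]
tcp_rot: [3.141, -0.001, 0.115]
ft_force: [0.0, -0.4, -1.3]
opening: 0.229
```

```bash
python3 - <<'E'
from h import *
plan(553.7,-156.8,190)
im,d=pic('scene','s8.png');P=cloud('scene',d)
cv2.imwrite('pics/c8.png',cv2.resize(im[120:260,160:300,::-1],None,fx=4.2,fy=4.2,interpolation=2))
X,Y,Z=np.moveaxis(P,-1,0);near=np.hypot(X-555,Y+155)<30
for lo,hi in ((132,145),(145,175),(186,200),(200,215)):
    m=near&(Z>lo)&(Z<hi); print(lo,hi,m.sum(),np.round(np.median(P[m],0),1),np.round(P[m].min(0),1),np.round(P[m].max(0),1))
E
```

```text
t 8.95 eef [ 553.87 -158.39  241.18] rpy [ 1.7998e+02 -5.0000e-02  6.6100e+00] F [ 0.  -0.4 -1.3] open 0.229 
move [-0.  -1.6 51.2] [ 0.02 -0.05 -0.  ]
132 145 117 [ 558.4 -153.4  137.4] [ 536.  -174.4  132.2] [ 576.  -136.8  144. ]
145 175 29 [ 556.4 -155.2  160.6] [ 549.4 -159.8  145.5] [ 561.3 -151.9  172. ]
186 200 33 [ 563.8 -152.1  196.7] [ 542.8 -170.2  190.7] [ 570.1 -141.9  199.8]
200 215 55 [ 561.2 -153.8  205.5] [ 545.9 -170.7  200. ] [ 569.7 -143.8  214.8]
```

View pics/c8.png

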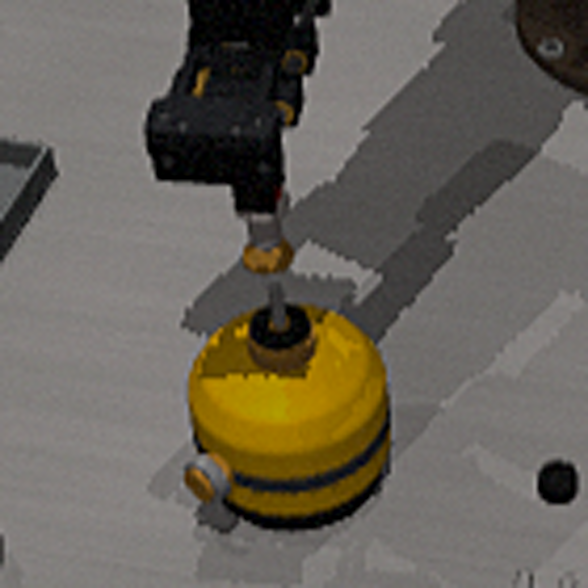

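arm_command --motion '[-1, 0, 0, 0, 0, 0, 0, -1, 0, 0, 0, 0, 0, 0, -1, 0, 0, 0, 0, 0, 0]'

```text
t: 9.3
eef_pos: [553.7, -158.2, 240.6]
tcp_rot: [-3.142, -0.0, 0.116]
ft_force: [-0.6, 0.0, -1.6]
opening: 0.228
```

```bash
python3 - <<'E'
from h import *
plan(553.7,-156.8,190)
T=None
for cam in ('scene','top'):
    im,d=pic(cam,cam+'9.png'); im=im.astype(int)
    c=env.calibration(cam);Ti=np.linalg.inv(np.array(c['cam_to_world']))
    def proj(p):
        q=Ti@np.r_[p,1]; return np.round([c['fx']*q[0]/q[2]+c['cx'],c['fy']*q[1]/q[2]+c['cy']],2)
    e=env.state()['eef_pos']
    print(cam,'tcp',proj(e),'rim from tcp',proj(e-[0,0,49.6]),'nose top',proj(e-[0,0,40]),'pin pred tip',proj([553.6,-156.7,170]),'pin base',proj([553.6,-156.7,137]))
    if cam=='scene':
        cv2.imwrite('pics/c9.png',cv2.resize(im[150:230,190:270,::-1].astype(np.uint8),None,fx=7,fy=7,interpolation=cv2.INTER_NEAREST))
E
```

```text
t 9.3 eef [ 553.68 -158.22  240.65] rpy [-180.     -0.      6.62] F [-0.6  0.  -1.6] open 0.228 
move [ 0.2 -1.4 50.6] [-0. -0.  0.]
scene tcp [221.65 166.74] rim from tcp [223.54 181.39] nose top [223.18 178.62] pin pred tip [224.87 187.42] pin base [226.03 196.48]
top tcp [354.98 179.52] rim from tcp [351.63 183.56] nose top [352.25 182.81] pin pred tip [349.73 185.18] pin base [347.78 187.56]
```

View pics/c9.png

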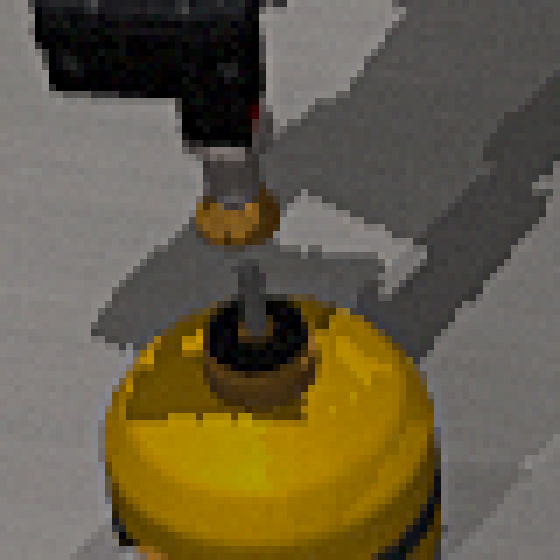

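arm_command --motion '[-1, 0.2, -1.6, 5, 0, 0, 0, -1, 0.2, -1.6, 15, 0, 0, 0, -1, 0.2, -1.6, 15, 0, 0, 0, -1, 0.2, -1.6, 15, 0, 0, 0, -1, 0.2, -1.6, 15, 0, 0, 0, -1, 0.2, -1.6, 15, 0, 0, 0]'

```text
t: 10.0
eef_pos: [553.8, -156.6, 225.8]
tcp_rot: [3.141, -0.0, 0.116]
ft_force: [-0.6, 0.5, -0.9]
opening: 0.228
```

```bash
python3 - <<'E'
from h import *
plan(553.7,-156.8,190)
for cam in ('scene','top'):
    im,d=pic(cam,cam+'10.png')
    c=env.calibration(cam);Ti=np.linalg.inv(np.array(c['cam_to_world']))
    def proj(p):
        q=Ti@np.r_[p,1]; return np.round([c['fx']*q[0]/q[2]+c['cx'],c['fy']*q[1]/q[2]+c['cy']],2)
    e=env.state()['eef_pos']
    print(cam,'rim from tcp',proj(e-[0,0,49.6]),'flange',proj(e-[0,0,5]),'pin tip',proj([553.6,-156.7,170]),'pin base',proj([553.6,-156.7,137]))
    if cam=='scene':
        cv2.imwrite('pics/c10.png',cv2.resize(im[155:225,190:260,::-1],None,fx=8,fy=8,interpolation=cv2.INTER_CUBIC))
E
```

```text
t 10.0 eef [ 553.82 -156.6   225.84] rpy [ 1.7999e+02 -2.0000e-02  6.6300e+00] F [-0.6  0.5 -0.9] open 0.228 
move [-0.2  0.2 35.8] [ 0.01 -0.02 -0.  ]
scene rim from tcp [224.68 185.73] flange [223.03 172.82] pin tip [224.87 187.42] pin base [226.03 196.48]
top rim from tcp [350.05 184.65] flange [352.93 181.14] pin tip [349.73 185.18] pin base [347.78 187.56]
```

View pics/c10.png

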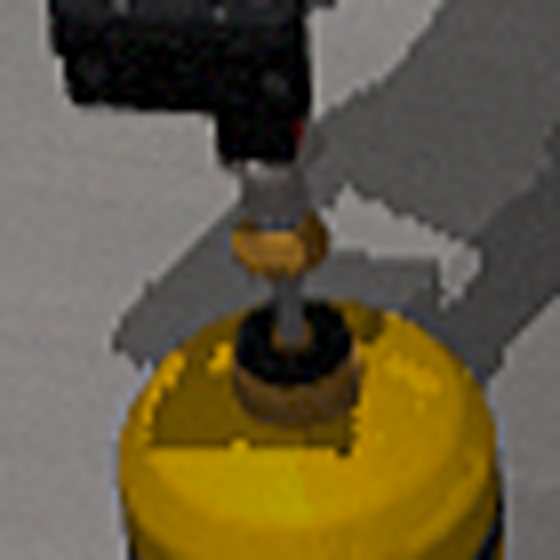

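arm_command --motion '[-1, 0, 0, 4, 0, 0, 0, -1, 0, 0, 8, 0, 0, 0, -1, 0, 0, 12, 0, 0, 0, -1, 0, 0, 16, 0, 0, 0, -1, 0, 0, 18, 0, 0, 0, -1, 0, 0, 18, 0, 0, 0, -1, 0, 0, 18, 0, 0, 0]'

```text
t: 10.8
eef_pos: [553.7, -156.5, 207.8]
tcp_rot: [3.142, -0.0, 0.116]
ft_force: [-0.3, -0.3, 1.8]
opening: 0.23
```

arm_command --motion '[-1, 0, 0, 3, 0, 0, 0, -1, 0, 0, 6, 0, 0, 0, -1, 0, 0, 9, 0, 0, 0, -1, 0, 0, 12, 0, 0, 0, -1, 0, 0, 14, 0, 0, 0, -1, 0, 0, 16, 0, 0, 0, -1, 0, 0, 18, 0, 0, 0, -1, 0, 0, 19, 0, 0, 0, -1, 0, 0, 19, 0, 0, 0, -1, 0, 0, 19, 0, 0, 0]'

```text
t: 11.8
eef_pos: [553.7, -156.5, 188.6]
tcp_rot: [-3.142, -0.0, 0.116]
ft_force: [-0.2, 0.6, 2.9]
opening: 0.228
```

arm_command --motion '[-1, 0, 0, 0.7, 0, 0, 0, -1, 0, 0, 1.4, 0, 0, 0, -1, 0, 0, 1.4, 0, 0, 0, -1, 0, 0, 1.4, 0, 0, 0]'

```text
t: 12.2
eef_pos: [553.7, -156.5, 187.2]
tcp_rot: [-3.142, -0.0, 0.116]
ft_force: [-0.2, 0.7, 2.4]
opening: 0.231
```

arm_command --motion '[-1, 0, 0, 0.5, 0, 0, 0, -1, 0, 0, 1, 0, 0, 0, -1, 0, 0, 1, 0, 0, 0, -1, 0, 0, 1, 0, 0, 0]'

```text
t: 12.6
eef_pos: [553.7, -156.5, 186.2]
tcp_rot: [-3.142, -0.0, 0.116]
ft_force: [-0.2, 0.9, 1.5]
opening: 0.232
```

arm_command --motion '[-1, 0, 0, 0.4, 0, 0, 0, -1, 0, 0, 0.8, 0, 0, 0, -1, 0, 0, 0.8, 0, 0, 0, -1, 0, 0, 0.8, 0, 0, 0]'

```text
t: 13.0
eef_pos: [553.7, -156.5, 185.6]
tcp_rot: [3.142, -0.0, 0.116]
ft_force: [-0.5, 0.1, 4.6]
opening: 0.231
```

arm_command --motion '[-1, 0, 0, 0.4, 0, 0, 0, -1, 0, 0, 0.8, 0, 0, 0, -1, 0, 0, 0.8, 0, 0, 0, -1, 0, 0, 0.8, 0, 0, 0]'

```text
t: 13.4
eef_pos: [553.8, -156.6, 185.0]
tcp_rot: [3.141, -0.0, 0.116]
ft_force: [-1.9, 0.6, 6.8]
opening: 0.232
```

arm_command --motion '[-1, 0, 0, 0.5, 0, 0, 0, -1, 0, 0, 1, 0, 0, 0, -1, 0, 0, 1, 0, 0, 0, -1, 0, 0, 1, 0, 0, 0]'

```text
t: 13.8
eef_pos: [553.8, -156.6, 184.2]
tcp_rot: [3.141, -0.001, 0.116]
ft_force: [-1.6, 1.0, 9.5]
opening: 0.231
```

arm_command --motion '[-1, 0, 0, 0.5, 0, 0, 0, -1, 0, 0, 0.5, 0, 0, 0, -1, 0, 0, 0.5, 0, 0, 0, -1, 0, 0, 0.5, 0, 0, 0, -1, 0, 0, 0.5, 0, 0, 0]'

```text
t: 14.3
eef_pos: [553.8, -156.5, 183.9]
tcp_rot: [3.141, -0.001, 0.116]
ft_force: [-1.1, 1.3, 9.8]
opening: 0.227
```

```bash
python3 - <<'E'
from h import *
im,d=pic('wrist','w11.png'); plan(553.7,-156.8,250)
im,d=pic('scene','s11.png'); 
cv2.imwrite('pics/c11.png',cv2.resize(im[150:220,190:260,::-1],None,fx=8,fy=8,interpolation=cv2.INTER_CUBIC))
E
```

```text
t 14.35 eef [ 553.83 -156.57  183.85] rpy [ 1.7998e+02 -5.0000e-02  6.6300e+00] F [-1.7  1.3 10.1] open 0.231 
move [ -0.1   0.2 -66.1] [ 0.02 -0.05 -0.  ]
```

View pics/w11.png

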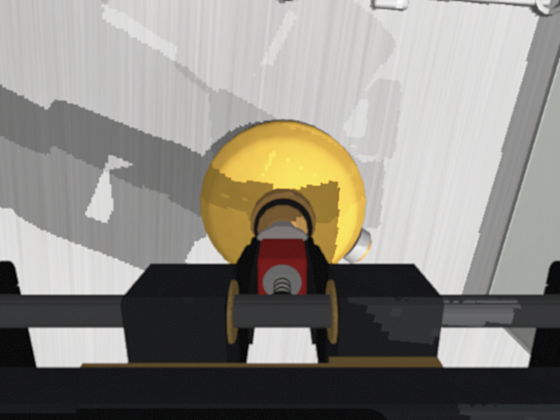

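View pics/c11.png

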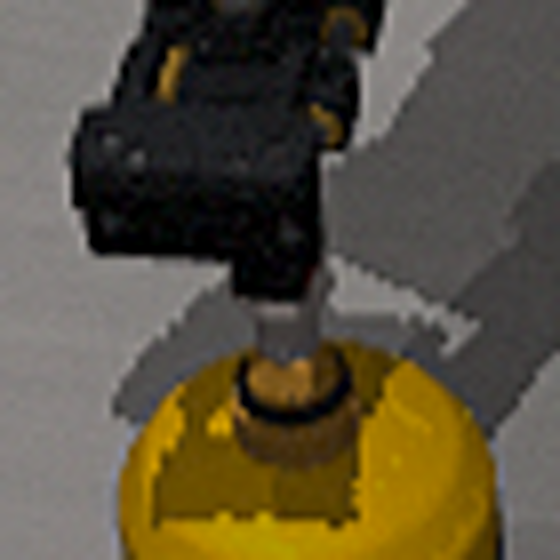

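The rod is out (ringed rod at 282,285) and the rim sits on the seal at about 11 N net. Holding for two seconds.

arm_command --motion '[-1, 0, 0, 0.1, 0, 0, 0, -1, 0, 0, 0.1, 0, 0, 0, -1, 0, 0, 0.1, 0, 0, 0, -1, 0, 0, 0.1, 0, 0, 0, -1, 0, 0, 0.1, 0, 0, 0, -1, 0, 0, 0.1, 0, 0, 0, -1, 0, 0, 0.1, 0, 0, 0, -1, 0, 0, 0.1, 0, 0, 0, -1, 0, 0, 0.1, 0, 0, 0, -1, 0, 0, 0.1, 0, 0, 0, -1, 0, 0, 0.1, 0, 0, 0, -1, 0, 0, 0.1, 0, 0, 0, -1, 0, 0, 0.1, 0, 0, 0, -1, 0, 0, 0.1, 0, 0, 0, -1, 0, 0, 0.1, 0, 0, 0, -1, 0, 0, 0.1, 0, 0, 0, -1, 0, 0, 0.1, 0, 0, 0, -1, 0, 0, 0.1, 0, 0, 0, -1, 0, 0, 0.1, 0, 0, 0]'

```text
t: 16.3
eef_pos: [553.8, -156.6, 183.8]
tcp_rot: [3.141, -0.001, 0.116]
ft_force: [-1.8, 1.0, 11.0]
opening: 0.23
```

```bash
python3 - <<'E'
from h import *
im,d=pic('wrist','w12.png');P=cloud('wrist',d);plan(553.7,-156.8,250)
X,Y,Z=np.moveaxis(P,-1,0)
print(Z[262:300:4,282],Y[262:300:4,282])
cv2.imwrite('pics/c12.png',cv2.resize(im[180:330,210:360,::-1],None,fx=4,fy=4,interpolation=cv2.INTER_CUBIC))
E
```

```text
t 16.35 eef [ 553.85 -156.57  183.79] rpy [ 1.7998e+02 -5.0000e-02  6.6300e+00] F [-1.   1.   9.8] open 0.232 
move [ -0.1   0.2 -66.2] [ 0.02 -0.05 -0.  ]
[207.92535092 209.61021056 208.96203725 208.2954034  211.58365207
 215.74126869 218.61103716 226.43712065 272.48099793 274.19123505] [-147.31299577 -148.42016387 -150.60043022 -152.81890246 -153.08917682
 -152.83748871 -153.16489416 -150.74735441 -126.9477413  -127.07392059]
```

View pics/c12.png

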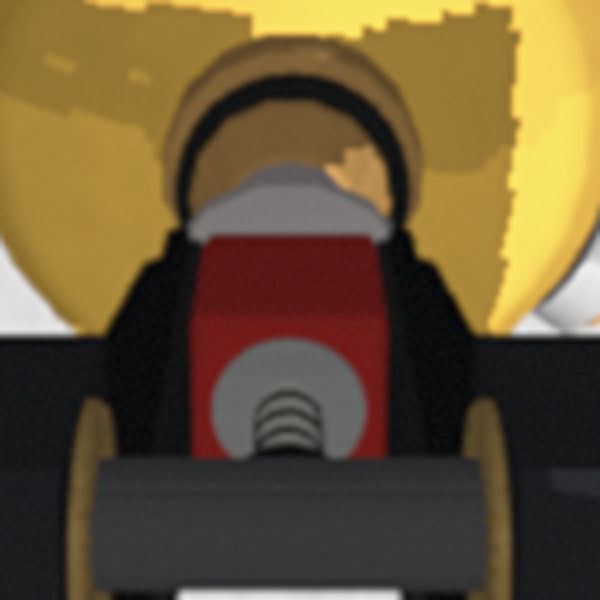

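arm_command --motion '[-1, 0, 0, -2, 0, 0, 0, -1, 0, 0, -6, 0, 0, 0, -1, 0, 0, -12, 0, 0, 0, -1, 0, 0, -20, 0, 0, 0, -1, 0, 0, -30, 0, 0, 0, -1, 0, 0, -42, 0, 0, 0, -1, 0, 0, -56, 0, 0, 0, -1, 0, 0, -70, 0, 0, 0, -1, 0, 0, -80, 0, 0, 0, -1, 0, 0, -80, 0, 0, 0]'

```text
t: 17.35
eef_pos: [554.1, -156.7, 264.7]
tcp_rot: [3.14, -0.002, 0.116]
ft_force: [-0.1, 0.1, -1.4]
opening: 0.235
```

```bash
python3 - <<'E'
from h import *
plan(525.2,186.5,260)
E
```

```text
t 17.35 eef [ 554.09 -156.66  264.67] rpy [ 1.7994e+02 -1.3000e-01  6.6300e+00] F [-0.1  0.1 -1.4] open 0.235 
move [  10.9 -344.2    4.3] [ 0.06 -0.13 -0.  ]
```

arm_command --motion '[-1, 1, -30, 4, 0, 0, 0, -1, 3, -75, 4, 0, 0, 0, -1, 4, -120, 4, 0, 0, 0, -1, 6, -170, 4, 0, 0, 0, -1, 7, -220, 4, 0, 0, 0, -1, 8.5, -265, 4, 0, 0, 0, -1, 9.5, -300, 4, 0, 0, 0, -1, 10.5, -325, 4, 0, 0, 0, -1, 11, -340, 4, 0, 0, 0, -1, 11, -344, 4, 0, 0, 0, -1, 11, -344, 4, 0, 0, 0, -1, 11, -344, 4, 0, 0, 0, -1, 11, -344, 4, 0, 0, 0]'

```text
t: 18.65
eef_pos: [525.1, 185.4, 259.0]
tcp_rot: [3.141, -0.0, 0.114]
ft_force: [-0.0, -0.1, -1.7]
opening: 0.23
```

```bash
python3 - <<'E'
from h import *
plan(525.2,186.5,95)
im,d=pic('scene','s13.png');cv2.imwrite('pics/c13.png',cv2.resize(im[150:290,300:440,::-1],None,fx=4,fy=4,interpolation=2))
E
```

```text
t 18.65 eef [525.14 185.38 259.03] rpy [179.99  -0.     6.55] F [-0.  -0.1 -1.7] open 0.23 
move [  0.2  -1.1 164. ] [ 0.01 -0.   -0.  ]
```

View pics/c13.png

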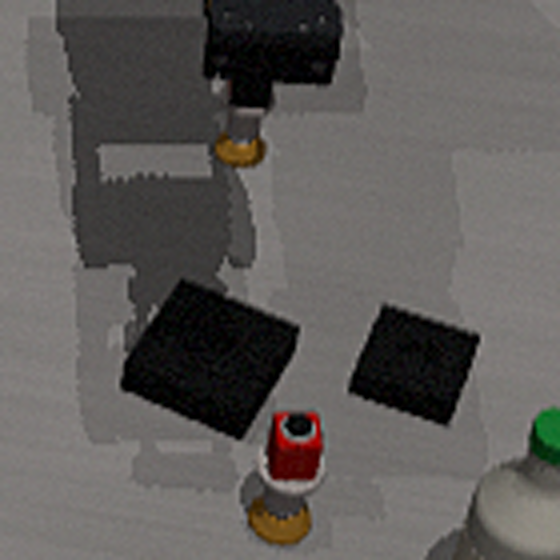

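Lowering to just above the dock, with a small y correction.

arm_command --motion '[-1, 0.2, -1, 40, 0, 0, 0, -1, 0.2, -1, 80, 0, 0, 0, -1, 0.2, -1, 120, 0, 0, 0, -1, 0.2, -1, 150, 0, 0, 0, -1, 0.2, -1, 164, 0, 0, 0, -1, 0.2, -1, 167, 0, 0, 0, -1, 0.2, -1, 167, 0, 0, 0, -1, 0.2, -1, 167, 0, 0, 0]'

```text
t: 19.5
eef_pos: [525.6, 187.3, 93.0]
tcp_rot: [-3.141, -0.002, 0.115]
ft_force: [-0.7, -1.0, -1.0]
opening: 0.231
```

```bash
python3 - <<'E'
from h import *
plan(525.2,186.5,61)
im,d=pic('wrist','w14.png')
P=cloud('wrist',d);X,Y,Z=np.moveaxis(P,-1,0)
m=(np.hypot(X-525,Y-187)<75)&(Z>24)&(Z<34);print('dock',cv2.minAreaRect(P[m][:,:2].astype(np.float32)))
E
```

```text
t 19.5 eef [525.58 187.35  93.05] rpy [-1.7999e+02 -9.0000e-02  6.6100e+00] F [-0.7 -1.  -1. ] open 0.231 
move [-0.5  0.8 32. ] [-0.01 -0.09  0.  ]
dock ((525.2852172851562, 186.64382934570312), (90.28848266601562, 90.2647933959961), 71.57386779785156)
```

View pics/w14.png

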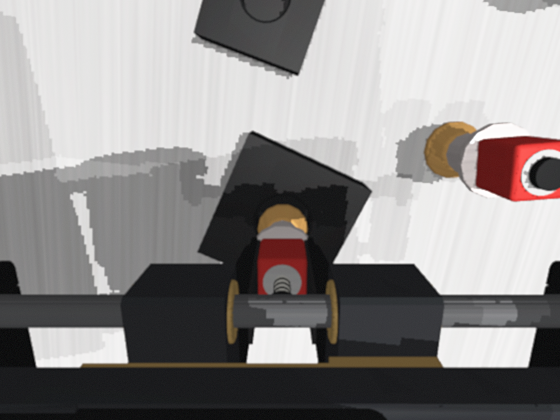

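Aligned: the dock centre agrees with the target and the rod is still out. Lowering slowly into the hole.

arm_command --motion '[-1, -0.4, 0.7, 3, 0, 0, 0, -1, -0.4, 0.7, 8, 0, 0, 0, -1, -0.4, 0.7, 13, 0, 0, 0, -1, -0.4, 0.7, 18, 0, 0, 0, -1, -0.4, 0.7, 23, 0, 0, 0, -1, -0.4, 0.7, 27, 0, 0, 0, -1, -0.4, 0.7, 30, 0, 0, 0, -1, -0.4, 0.7, 32, 0, 0, 0, -1, -0.4, 0.7, 32, 0, 0, 0, -1, -0.4, 0.7, 32, 0, 0, 0]'

```text
t: 20.55
eef_pos: [524.7, 186.7, 60.1]
tcp_rot: [-3.141, -0.0, 0.116]
ft_force: [-0.1, -0.4, -0.9]
opening: 0.233
```

arm_command --motion '[-1, 0.2, 0, 0.6, 0, 0, 0, -1, 0.2, 0, 0.6, 0, 0, 0, -1, 0.2, 0, 0.6, 0, 0, 0]'

```text
t: 20.85
eef_pos: [525.0, 186.8, 59.6]
tcp_rot: [-3.141, -0.0, 0.116]
ft_force: [-0.4, -0.1, -0.6]
opening: 0.231
```

arm_command --motion '[-1, 0, 0, 0.4, 0, 0, 0, -1, 0, 0, 0.4, 0, 0, 0, -1, 0, 0, 0.4, 0, 0, 0]'

```text
t: 21.15
eef_pos: [525.0, 186.8, 59.2]
tcp_rot: [-3.141, -0.0, 0.116]
ft_force: [-0.2, -0.2, 2.3]
opening: 0.232
```

Standing on the dock floor with light contact. Releasing.

arm_command --motion '[-0.5, 0, 0, -0.3, 0, 0, 0, -0.4, 0, 0, -0.3, 0, 0, 0, -0.2, 0, 0, -0.3, 0, 0, 0, 0, 0, 0, -0.3, 0, 0, 0, 0.2, 0, 0, -0.3, 0, 0, 0, 0.5, 0, 0, -0.3, 0, 0, 0, 1, 0, 0, -0.3, 0, 0, 0, 1, 0, 0, -0.3, 0, 0, 0, 1, 0, 0, -0.3, 0, 0, 0, 1, 0, 0, -0.3, 0, 0, 0, 1, 0, 0, -0.3, 0, 0, 0, 1, 0, 0, -0.3, 0, 0, 0, 1, 0, 0, -0.3, 0, 0, 0]'

```text
t: 22.45
eef_pos: [524.9, 186.8, 59.3]
tcp_rot: [-3.142, -0.0, 0.116]
ft_force: [0.2, 0.0, -0.4]
opening: 0.997
```

```bash
python3 - <<'E'
from h import *
im,d=pic('wrist','w15.png');plan(525,186.8,230)
E
```

```text
t 22.5 eef [524.87 186.74  59.33] rpy [-180.      0.      6.63] F [-0.8  0.  -0. ] open 1.002 
move [ 1.000e-01 -1.000e-01 -1.707e+02] [-0.  0. -0.]
```

View pics/w15.png

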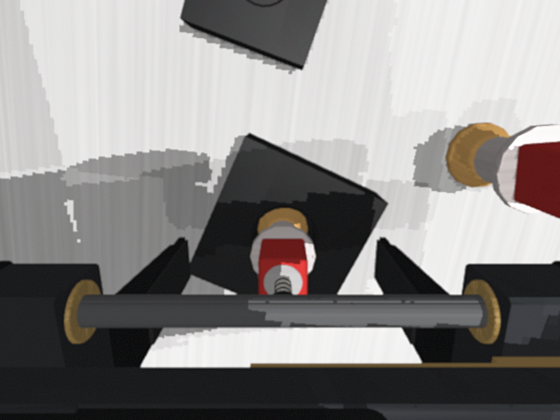

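arm_command --motion '[1, 0, 0, -10, 0, 0, 0, 1, 0, 0, -30, 0, 0, 0, 1, 0, 0, -65, 0, 0, 0, 1, 0, 0, -105, 0, 0, 0, 1, 0, 0, -140, 0, 0, 0, 1, 0, 0, -165, 0, 0, 0, 1, 0, 0, -170, 0, 0, 0, 1, 0, 0, -170, 0, 0, 0, 1, 0, 0, -170, 0, 0, 0]'

```text
t: 23.4
eef_pos: [524.4, 186.6, 228.5]
tcp_rot: [3.141, 0.001, 0.116]
ft_force: [-1.0, -0.0, -0.1]
opening: 0.998
```

```bash
python3 - <<'E'
from h import *
im,d=pic('wrist','w16.png');plan(525,186.8,230)
P=cloud('wrist',d);X,Y,Z=np.moveaxis(P,-1,0)
near=np.hypot(X-525,Y-187)<22
for lo,hi in ((53,60),(81,87),(88,94),(94,125)):
    m=near&(Z>lo)&(Z<hi)
    if m.sum(): print(lo,hi,m.sum(),np.round(np.median(P[m],0),1),np.round(P[m].max(0),1),cv2.minEnclosingCircle(P[m][:,:2].astype(np.float32)))
im2,d=pic('scene','s16.png');cv2.imwrite('pics/c16.png',np.hstack([cv2.resize(im[140:280,210:350,::-1],(560,560)[:2])[:, :400] if 0 else cv2.resize(im[140:280,210:350,::-1],(390,390)),cv2.resize(im2[180:280,310:410,::-1],(390,390))]))
E
```

```text
t 23.45 eef [524.34 186.62 228.17] rpy [1.7999e+02 1.2000e-01 6.6300e+00] F [ 1.2 -0.1 -0.3] open 1.002 
move [ 0.7 -0.1 -1.8] [0.01 0.12 0.  ]
53 60 317 [522.6 195.4  55.2] [540.9 203.8  59.9] ((524.0825805664062, 187.02230834960938), 16.878814697265625)
81 87 395 [523.2 190.4  83.2] [535.4 198.5  86.8] ((523.970947265625, 186.81564331054688), 14.18283462524414)
88 94 5 [523.1 190.3  90.1] [524.9 190.5  91.6] ((523.13330078125, 189.93515014648438), 1.7692805528640747)
94 125 171 [524.  187.3 105.6] [529.6 193.  107. ] ((524.2006225585938, 186.78729248046875), 6.192535877227783)
```

View pics/c16.png

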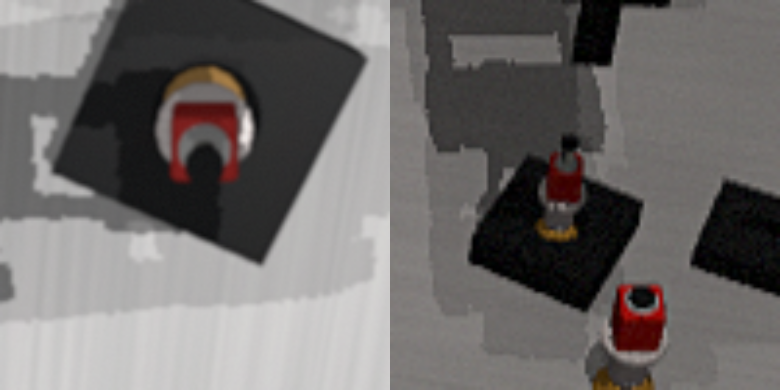

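View pics/s16.png

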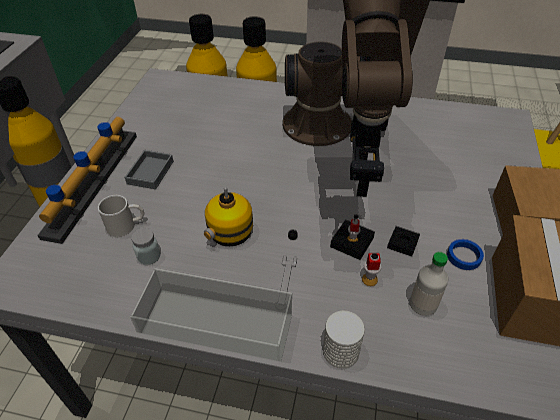

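The gauge stands upright in its dock: head, grip and flange are coaxial within 0.3 mm. The rod is out about 17 mm, and everything else looks as it was.

```bash
python3 -c "
from cell import env
print(env.job_done())"
```

```text
the job is handed in; nothing more can be done
None
```

The pressure reading was taken: the gauge is back upright in the larger dock, released, with its rod about 17 mm out. I handed the job in at about 23.5 s of the 66 s allowed.

- **Press on the valve:** I set the gauge on the tank's pin and pressed until the nose was in by about 1.8–2 mm. The readings while pressed home gave about 11–12 N on the valve, under the 20 N limit. It stayed pressed home for about 2.5 s before I pulled it straight off.
- **Last checks:** In the wrist picture the flange, grip and rod head lined up within about 0.3 mm, so the gauge stands straight. The gripper was about 170 mm above where it let go. By eye, the other things on the bench looked unmoved in the scene picture.
- **Disagreements:** The wrist camera reads about 1.6 mm low in height, judged against the known dock and boss heights, and I allowed for that. While coming over the pin the arm settled about 1.4 mm off target, and I corrected it before going down. No check failed.

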